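Seat a lens barrel in the lined V-block and keep it pressed

ROBOT

A 6-joint arm with a two-finger parallel gripper is mounted at the origin on the work surface. World frame = base frame: x ahead of the robot, y to its left, z up, the work surface at z = 0. Lengths are in mm, angles in rad, forces in N, time in s.
With the tool pointing down it reaches from about 325 to 850 mm from the base axis. Payload 4.4 kg.
Tool frame: the origin (TCP) lies at the very end of the fingers, on their centre line; the grasp point (between the pads) lies 19 mm behind it; z points along the fingers, y is the line along which they close (so a half turn about z gives the same grasp; the last joint's range is limited). The gripper opens to 94 mm and grips with 3 to 60 N. Pads are 16 mm wide; open, the fingers measure 119 mm over their backs; the gripper's body (75 mm by 177 mm) begins 78 mm behind the grasp point.
Start: joints at [-0.15, 0.207, 1.542, -0, 1.393, -0.15], TCP at [575.002, -0.012, 205.447] pointing down, gripper open.
Joint ranges: [-2.73, 2.73], [-0.86, 2.22], [0.23, 2.46], [-1.11, 4.25], [0.08, 2.63], [-2.82, 2.82]. Speed limits (rad/s): [2.79, 2.79, 3.14, 3.14, 3.14, 3.14].

INTERFACE

Orientations are given as [roll, pitch, yaw] about the fixed x, y, z axes, in that order (R = Rz(yaw) Ry(pitch) Rx(roll)).
In Python, from plant import get_state, eyes, finish_job gives the robot as it stands. The module is installed in compiled form; this text tells all that it offers.
- The arm moves only by the tool carry_out, never from a script. Its argument "plan" is a list that holds one entry, the list of rows, each a list of 7 numbers: the turn, a rotation vector about the tool's x, y, z in rad, then the shift along the tool's x, y, z in cm, then the opening, from -1 (shut) to 1 (fully open), so that 0 is half open. In form: [[[rx, ry, rz, tx, ty, tz, claw], ...]]. A call has 1 to 12 rows; each row shifts and turns the commanded pose from where the row before left it, along the tool's axes as they then stand; what a row does not reach is not made up. A row lasts 1/10 s, in which the tool goes at most 50 mm and 8.59 degrees, less where a joint would pass 70% of its speed; a pose out of reach is approached as far as the arm can. A call is refused whole if a number of a shift passes 5 or a number of a turn 0.15, either way. A call with a gripper value outside its range is refused whole. The fingers move at their own pace and stop on an object; "grip_force" is the grip in N (left out, the last holds). Time passes only in rows, so rows that do not move let the fingers close. It gives the time, the measured TCP pose, the force, the opening and the grip force at its end, in the units of the state.
- get_state(): the state, without advancing time (a new reading comes with each control period).
- eyes.get_image(name): name is "scene" or "side" or "wrist"; returns a dict with "img" (420x560x3 uint8, red, green, blue), "fx", "fy", "cx", "cy" (pixels), "pose" (4x4, takes a point from camera to world coordinates). Camera axes: x right, y up, looking along -z (the intrinsics and any distortion apply to the point x, -y, -z); pixel columns grow to the right and rows downward; lengths in mm; the calibration is good to about 2 mm. A picture is of the moment at which its call begins. There is no depth.
- finish_job(): hands the job in; it is judged then, once.
The state is a dict: "time_s": time; "joint_pos": joint angles; "qvel": joint speeds; "joint_torque": joint torques, N m; "position": TCP position; "tool_rot": TCP orientation; "ft_force": force on the tool from outside, world axes, zero at the start; "moment": the same for the moment, N m; "opening": finger opening in mm; "grasp_force": force on a finger pad.
Only numpy, scipy, OpenCV 4.12 (cv2) and the standard library are available. Lean on these libraries where they do the work, as an engineer would, in place of code of your own. Each camera call takes 0.05 s, during which the arm holds its last target. There are 200 camera calls.

TASK

Pull the drawer under the hardwood board open, take out the lens barrel, and lower it gently, without dropping it, into the V-block on the board, its plain tube covering the whole length of the groove and its knurled ring clear beyond one end. Press it firmly and evenly down onto both lined faces, with about 15 to 20 N, and finish while the gripper is still pressing it there, so that I can slip the clamp yoke over it: do not let go. It has glass in it, so never push with more than 40 N, and leave everything else where it lies.

Things in the scene. Friction and masses are not known exactly. Their poses are not given: they have to be found in the camera images.
- board: hardwood board, 240 (x) by 300 (y) by 22 mm, on a case with one drawer; fixed, level. Origin on the worktop under the board's centre; its top is 94 mm above the worktop, its front edge at x = -120 mm in its frame; the drawer pulls out along its -x, towards the robot
- drawer (a joint): how far the drawer is pulled out, m: 0 shut, 0.14 at its stop; starts about 40 mm ajar, slides against about 1 N and stays where left. The barrel can be lifted straight out from about 0.12. The drawer front is 256 mm wide, its top edge 66 mm above the worktop, its outer face in line with the board's front edge when shut
- drawer_knob (a point): centre of the drawer's turned dark-wood knob, 24 mm diameter, 20 mm long, its axis along the drawer's travel, 50 mm above the worktop, 21 mm out from the drawer front, mid-width, on a 12 mm thick brass stem. The board's top is 44 mm higher. Pinch it across its sides from above
- barrel: lens barrel, 0.14 to 0.22 kg: plain dark metal tube, 44 mm diameter, 62 mm long, with a thin red band; then a black knurled ring, 50 mm diameter, 14 mm long; glass ends. Origin on the axis, mid-tube; +x along the axis from ring to bare end: tube x = -31 to 31 mm, ring -45 to -31 mm; y, z turn as it rolls. Starts lying loose in the drawer's saddle, ring towards the drawer front, axis 39 mm above the worktop
- saddle (a point): middle of the felt saddle in the drawer, on the line of the resting barrel's axis, 39 mm above the worktop, 73 mm behind the drawer's outer face (moves with the drawer). The saddle keeps 17 mm below this line and within 18 mm to each side; the drawer floor is 27 mm below it; the lane is free for 79 mm to each side
- vblock: aluminium V-block, fixed on the board. Origin at the centre of its underside, 94 mm above the worktop; its 90 degree groove runs along its x, opens upward, alike from both ends. Block 44 mm long (x), 40 mm wide (y: narrower than the tube, so fingers can pass down beside it), 33 mm high; flange 60 (x) by 76 (y) by 6 mm, screw heads to 9 mm. Both groove faces are lined with orange pads
- seat (a point): fixed point of the V-block, 46 mm above its underside, over the groove's middle: where the barrel's origin lies when the tube rests on both faces, centred along the groove. The tube covers the whole groove, with the ring clear of the block, within 9 mm of it along the groove
- pad_left: orange pad on the +y face of the groove, 44 mm long, 17 mm wide, 2 mm thick; its origin is the V-block's origin. Pressed evenly, each pad bears roughly 0.4 to 0.7 of the push; a hand slightly off to one side loads one pad more than the other
- pad_right: orange pad on the -y face of the groove, the same
- clamp_yoke: steel clamp yoke of the V-block lying on the board's rear right, U of 10 mm bar, 65 by 62 mm, brass thumb screw; loose, to be left alone. Origin under its middle
- back_glass: cracked dark blue phone back glass, 148 by 71 by 3 mm, loose on the worktop, to be left alone. Origin under its centre
- pick_set: fan of four yellow triangular plastic picks on a ring, about 45 mm across, 10 mm high, loose on the worktop, to be left alone. Origin under the ring
- screwdriver: stainless screwdriver, about 150 mm long, loose on the worktop, to be left alone
- jar: clear acrylic screw-top jar, 64 mm in diameter, 70 mm high, loose on the worktop, to be left alone. Origin under its centre
- spray_bottle: white cleaner bottle, 52 mm in diameter, 125 mm high, loose on the worktop, to be left alone. Origin under its centre
- mug: blue mug, 80 mm in diameter, 92 mm high, loose on the worktop, to be left alone. Origin under its centre

How it is judged:
By the outcome, as a careful person would: the job done as asked, in the order asked, and still so for the second after the job is handed in, while the arm keeps its last pose, push and grip.
It also fails if it takes over 58 s, if anything falls off the work surface, if the arm or the gripper's body presses on something with over 40 N, if the wrist force passes 120 N, or if a joint passes its speed limit or range.

## Working session

There is one attempt and no reset: what is moved stays moved. The work goes in short steps, Python scripts to look and compute and a tool call to move; the robot and the scene stay as the last step left them, time stands still between calls to the robot, and variables do not carry over. Pictures are saved under pics/ and viewed, at most 10 in all, crops included, and the job is handed in when it is done.

Besides the shell and the picture viewer there is one more tool, called as name([rows], argument=value, ...), one row to a line, values as JSON. carry_out: Moves the arm, as the interface text tells. Its arguments: {"type":"object","properties":{"plan":{"type":"array","items":{"type":"array","items":{"type":"array","items":{"type":"number"}}}},"grip_force":{"type":"number"}},"required":["plan"]}

```bash
mkdir -p pics
cat > h.py <<'E'
import numpy as np,cv2
from plant import get_state, eyes, finish_job
def shot(n,f=None):
    d=eyes.get_image(n)
    if f: cv2.imwrite('pics/'+f,d['img'][:,:,::-1])
    return d
def ray(d,u,v):
    k=d.get('dist',d.get('distortion'))
    c=np.array([(u-d['cx'])/d['fx'],-(v-d['cy'])/d['fy'],-1.])
    P=np.array(d['pose']); return P[:3,3],P[:3,:3]@c
def onz(d,u,v,z):
    o,r=ray(d,u,v); return o+r*(z-o[2])/r[2]
def proj(d,p):
    P=np.array(d['pose']); c=P[:3,:3].T@(np.array(p)-P[:3,3])
    return d['cx']+d['fx']*c[0]/-c[2], d['cy']-d['fy']*c[1]/-c[2]
E
python3 - <<'E'
from h import *
for n in['scene','side','wrist']:
    d=shot(n,n+'0.png'); print(n,[k for k in d],d['fx'],d['cx'],d['cy'],np.round(d['pose'],3).tolist())
    if 'dist' in d: print(d['dist'])
a=cv2.imread('pics/scene0.png');b=cv2.imread('pics/side0.png')
print(get_state())
E
```

```text
scene ['img', 'fx', 'fy', 'cx', 'cy', 'pose'] 435.5436529105131 274.56988729705444 207.1717936817031 [[-0.015, -0.762, 0.647, 1275.19], [1.0, -0.023, -0.004, 14.883], [0.018, 0.647, 0.762, 887.62], [0.0, 0.0, 0.0, 1.0]]
side ['img', 'fx', 'fy', 'cx', 'cy', 'pose'] 406.6685522333082 287.0399597381661 212.3741127954543 [[0.899, 0.238, -0.367, 243.009], [-0.436, 0.536, -0.723, -674.397], [0.025, 0.81, 0.586, 669.172], [0.0, 0.0, 0.0, 1.0]]
wrist ['img', 'fx', 'fy', 'cx', 'cy', 'pose'] 340.9585066706098 283.80310398196906 210.51633515647413 [[1.0, -0.0, 0.003, 574.899], [-0.001, 0.959, 0.283, 83.798], [-0.003, -0.283, 0.959, 383.339], [0.0, 0.0, 0.0, 1.0]]
{'time_s': 0.15, 'joint_pos': array([-1.50523395e-01,  2.07264204e-01,  1.54259294e+00, -2.49920318e-05,
        1.39352195e+00, -1.50487143e-01]), 'qvel': array([ 8.45353665e-04, -3.11268003e-03, -5.65131136e-03, -4.24385365e-04,
        7.78134704e-05,  5.96518873e-04]), 'joint_torque': array([ 1.45590316e-04, -3.71313965e+01, -2.81812102e+01,  6.98270788e-02,
        3.27237044e-02, -1.05386437e-04]), 'position': array([5.74376980e+02, 6.12210769e-02, 2.04550461e+02]), 'tool_rot': array([-3.13982272e+00, -2.43507934e-04,  1.57076429e+00]), 'ft_force': array([0.05342235, 0.12207324, 0.7808835 ]), 'moment': array([-0.05933768, -0.00876511, -0.02272682]), 'grasp_force': 0.0, 'opening': 94.0873826219639}
```

View pics/scene0.png

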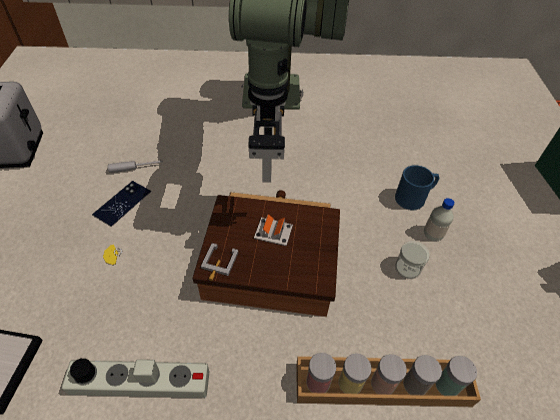

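View pics/wrist0.png

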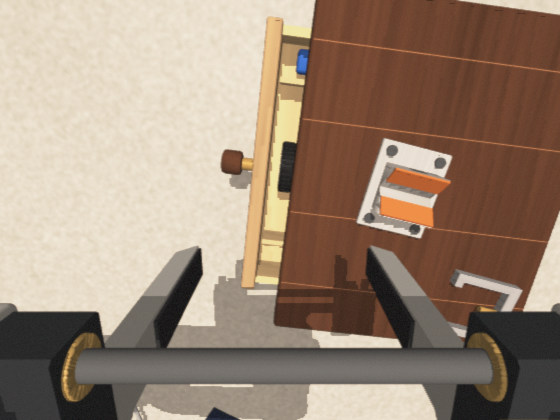

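The wrist view shows the knob (232,161), the drawer front, the ring (288,167), and the V-block with four screw heads at about (392,150), (440,163), (369,217) and (415,229). The scene view confirms the layout, with loose items well off the board's front.

Run:
```python
from h import *
d=shot('wrist','wrist1.png'); im=d['img']
hsv=cv2.cvtColor(im,cv2.COLOR_RGB2HSV)
# pads
m=cv2.inRange(hsv,(4,180,120),(14,255,255)); m[:, :350]=0
n,l,s,c=cv2.connectedComponentsWithStats(m)
for i in range(1,n):
    if s[i,4]>60:
        q=np.argwhere(l==i)[:,::-1].astype(np.float32); r=cv2.boxPoints(cv2.minAreaRect(q)); print('pad',s[i,4],np.round(c[i]),np.round(r).tolist())
S=np.array([onz(d,*p,103) for p in[(392,150),(440,163),(369,217),(415,229)]])
print('screws',S.round(1),S.mean(0).round(1))
def yaw(a): return np.degrees(np.arctan2(a[1],a[0]))
print('vyaw',yaw(S[1]-S[0]),yaw(S[3]-S[2]),yaw(S[0]-S[2])-90,yaw(S[1]-S[3])-90)
a=onz(d,318,0,94);b=onz(d,275,325,94);print('board edge',a,b,yaw(a-b)-90)
a=onz(d,267,18,66);b=onz(d,243,285,66);print('drawer outer top',a,b,yaw(a-b)-90)
print('knob tip/center',onz(d,232,161,55),onz(d,222,161,50),onz(d,241,162,50)); print('ring',onz(d,280,167,50),onz(d,290,167,64))
```

```text
pad 726 [417. 181.] [[387.0, 180.0], [390.0, 167.0], [448.0, 182.0], [445.0, 195.0]]
screws [[662.4  52.4 103. ]
 [702.8  41.8 103. ]
 [647.7  -4.8 103. ]
 [688.5 -15.8 103. ]] [675.4  18.4 103. ]
vyaw -14.71168858861932 -15.023614697700845 -14.41605185591689 -13.974637908810593
board edge [599.92505252 162.65313621  94.        ] [ 565.51054272 -118.97243064   94.        ] -6.9669752840935075
drawer outer top [560.27221888 157.12094816  66.        ] [531.75427329 -90.55927673  66.        ] -6.568123143634423
knob tip/center [524.24590062  36.56110945  55.        ] [513.68772198  35.84460049  50.        ] [532.2452072   34.86127573  50.        ]
ring [570.40767855  29.93512224  50.        ] [580.01347604  32.19413644  64.        ]
```

```bash
python3 -c "
import cv2;a=cv2.imread('pics/wrist0.png')[0:350,210:540];cv2.imwrite('pics/c0.png',cv2.resize(a,None,fx=1.7,fy=1.7,interpolation=2))"
```

```text
(no output)
```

View pics/c0.png

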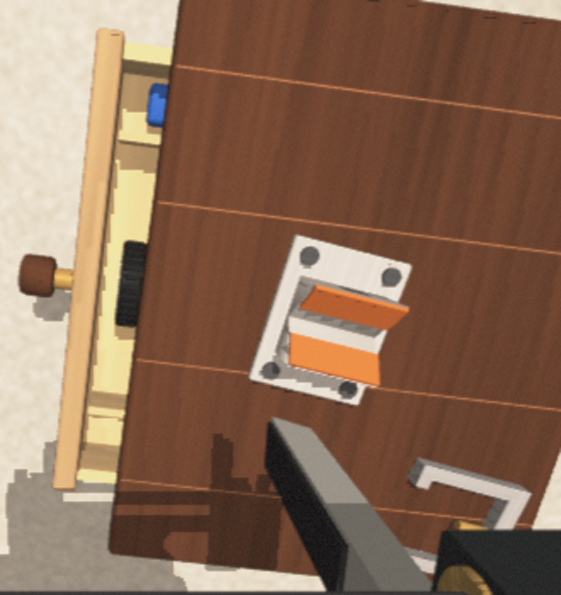

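carry_out([
  [[0,0,0.141,0,0,0,0.3],[0,0,0.141,0,0,0,0.3],[0,0,0.141,0,0,0,0.3],[0,0,0.141,0,0,0,0.3],[0,0,0.141,0,0,0,0.3],[0,0,0.141,0,0,0,0.3],[0,0,0.141,0,0,0,0.3],[0,0,0.141,0,0,0,0.3],[0,0,0.141,0,0,0,0.3],[0,0,0.141,0,0,0,0.3],[0,0,0.141,0,0,0,0.3],[0,0,0.141,0,0,0,0.3]],
])

```text
time_s: 1.4
position: [574.8, 0.0, 205.1]
tool_rot: [-3.142, 0.001, -0.127]
ft_force: [0.5, -0.5, -0.5]
opening: 61.4
grasp_force: 0.0
```

carry_out([
  [[0,0,0,-1.8,-1,1.5,0.3],[0,0,0,-1.8,-1,3,0.3],[0,0,0,-1.8,-0.9,3,0.3],[0,0,0,0,0,1.5,0.3],[0,0,0,0,0,0,0.3],[0,0,0,0,0,0,0.3]],
])

```text
time_s: 2.0
position: [525.3, 35.2, 115.8]
tool_rot: [3.142, -0.0, -0.121]
ft_force: [-0.0, -0.0, 0.6]
opening: 61.2
grasp_force: 0.0
```

Run:
```python
from h import *
d=shot('wrist','w2.png'); s=get_state(); print(s['time_s'],s['position'],s['tool_rot'],s['opening'])
for p in[(524,35.5,50),(675.4,18.4,140),(675.4,18.4,103)]: print(proj(d,p))
```

```text
2.05 [526.17302165  35.05479314 116.59947545] [-3.14154647e+00 -2.22101612e-03 -1.21391427e-01] 61.021478945653016
(np.float64(284.7897745442025), np.float64(225.6285363796414))
(np.float64(281.7710009808803), np.float64(-77.39768679467241))
(np.float64(282.2895548114737), np.float64(-37.16285881120879))
```

View pics/w2.png

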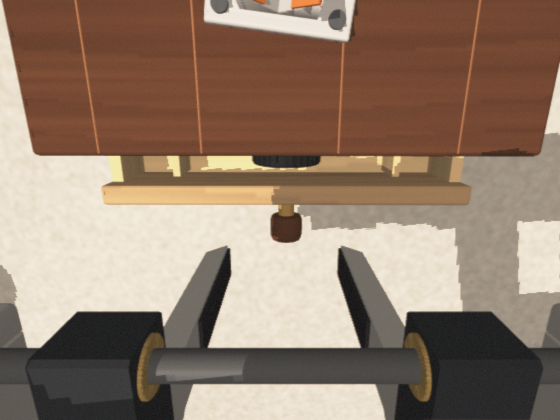

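The knob at (286,226) matches my prediction of (285,226), and the front is square to the tool. Next: descend and pinch.

carry_out([
  [[0,0,0,-0.15,0,2.5,0.3],[0,0,0,0,0,2.5,0.3],[0,0,0,0,0,2,0.3],[0,0,0,0,0,1.3,0.3],[0,0,0,0,0,0,-1],[0,0,0,0,0,0,-1],[0,0,0,0,0,0,-1],[0,0,0,0,0,0,-1],[0,0,0,0,0,0,-1]],
], grip_force=15)

```text
time_s: 2.95
position: [524.2, 34.5, 33.4]
tool_rot: [3.139, -0.002, -0.12]
ft_force: [-1.2, -10.9, 2.0]
opening: 24.4
grasp_force: 5.3
```

carry_out([
  [[0,0,0,-0.5,0.1,0,-1],[0,0,0,-1.3,0,0,-1],[0,0,0,-1.5,0,0,-1],[0,0,0,-1.5,0,0,-1],[0,0,0,-1.5,0,0,-1],[0,0,0,-1.5,0,0,-1],[0,0,0,-1,0,0,-1],[0,0,0,-0.7,0,0,-1],[0,0,0,0,0,0,-1]],
])

```text
time_s: 3.85
position: [428.7, 45.7, 33.3]
tool_rot: [3.141, -0.001, -0.121]
ft_force: [-1.8, -3.5, 7.3]
opening: 23.4
grasp_force: 15.0
```

carry_out([
  [[0,0,0,0,0,0,0.4],[0,0,0,0,0,0,0.4],[0,0,0,0,0,0,0.4],[0,0,0,0,0,-2.5,1],[0,0,0,0,0,-3.5,1],[0,0,0,0,0,-3.5,1],[0,0,0,1.5,0,-1.5,1],[0,0,0,2.5,0,0,1],[0,0,0,2,0,0,1],[0,0,0,0,0,0,1],[0,0,0,0,0,0,1]],
])

```text
time_s: 4.95
position: [487.5, 39.0, 141.5]
tool_rot: [-3.141, 0.003, -0.121]
ft_force: [-0.2, -0.1, 0.4]
opening: 93.8
grasp_force: 0.0
```

Run:
```python
from h import *
d=shot('wrist','w3.png'); s=get_state(); print(s['time_s'],s['position'],s['tool_rot'],s['opening'],s['ft_force'])
e=np.array([.993,-.118,0]);k=np.array([427.5,45.7,50.])
print('knob',proj(d,k),'sad',proj(d,k+94*e+[0,0,-11]))
for x in(-45,-31,31):print(x,k+e*(94+x),proj(d,k+e*(94+x)+[0,0,-11]))
```

```text
5.0 [487.12518648  39.05345886 141.49082538] [-3.14142119e+00  2.84055410e-03 -1.21074619e-01] 94.08277958522041 [-0.35855534 -0.51020111  0.47993758]
knob (np.float64(285.559671471858), np.float64(279.1413539187859)) sad (np.float64(285.2824644502444), np.float64(171.1865995750857))
-45 [476.157  39.918  50.   ] (np.float64(285.3995969999454), np.float64(222.41535051537895))
-31 [490.059  38.266  50.   ] (np.float64(285.364266269999), np.float64(206.963205321052))
31 [551.625  30.95   50.   ] (np.float64(285.19535339822943), np.float64(133.08796346400806))
```

View pics/w3.png

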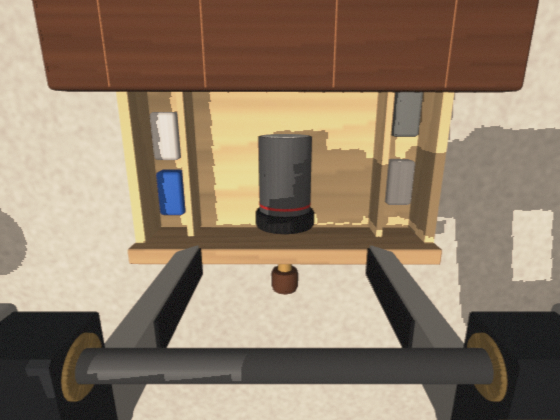

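carry_out([
  [[0,0,0,1.7,0,1,1],[0,0,0,1.7,0,2.5,1],[0,0,0,0,0,3,1],[0,0,0,0,0,2.5,1],[0,0,0,0,0,1.8,1],[0,0,0,0,0,1,1],[0,0,0,0,0,0.3,1],[0,0,0,0,0,0,1]],
])

```text
time_s: 5.8
position: [522.0, 34.7, 21.6]
tool_rot: [-3.142, 0.0, -0.121]
ft_force: [0.2, 0.6, 0.4]
opening: 93.9
grasp_force: 0.0
```

carry_out([
  [[0,0,0,0,0,0,0],[0,0,0,0,0,0,-0.1],[0,0,0,0,0,0,-0.2],[0,0,0,0,0,0,-1],[0,0,0,0,0,0,-1],[0,0,0,0,0,0,-1],[0,0,0,0,0,0,-1]],
], grip_force=5)

```text
time_s: 6.5
position: [522.3, 34.2, 21.5]
tool_rot: [3.141, -0.0, -0.121]
ft_force: [-0.5, -0.3, 0.3]
opening: 43.8
grasp_force: 5.0
```

carry_out([
  [[0,0,0,0,0,0,-1],[0,0,0,0,0,0,-1],[0,0,0,0,0,0,-1],[0,0,0,0,0,-1,-1],[0,0,0,0,0,-2,-1],[0,0,0,0,0,-3,-1],[0,0,0,0,0,-3,-1],[0,0,0,0,0,-3,-1],[0,0,0,0,0,-2,-1],[0,0,0,0,0,-1,-1]],
], grip_force=35)

```text
time_s: 7.5
position: [523.5, 35.0, 174.1]
tool_rot: [-3.141, -0.004, -0.121]
ft_force: [0.6, 0.3, -1.8]
opening: 43.5
grasp_force: 35.0
```

carry_out([
  [[0,0,0,1,0,0,-1],[0,0,0,2,0,0,-1],[0,0,0,2,0,0,-1],[0,0,0,1,0,0,-1],[0,0,0.067,0,0,0,-1],[0,0,0.067,0,0,0,-1],[0,0,0,0,0,0,-1],[0,0,0,0,0,0,-1]],
])

```text
time_s: 8.3
position: [581.2, 27.5, 170.3]
tool_rot: [3.141, 0.002, -0.254]
ft_force: [0.1, -1.3, -1.7]
opening: 43.4
grasp_force: 35.0
```

Run:
```python
from h import *
d=shot('wrist','w4.png'); s=get_state(); print(s['time_s'],s['position'],s['tool_rot'],s['opening'],s['ft_force'],s['grasp_force'])
im=d['img'];hsv=cv2.cvtColor(im,cv2.COLOR_RGB2HSV)
m=cv2.inRange(hsv,(4,180,120),(14,255,255))
n,l,st,c=cv2.connectedComponentsWithStats(m)
for i in range(1,n):
    if st[i,4]>60:
        q=np.argwhere(l==i)[:,::-1].astype(np.int32); r=cv2.approxPolyDP(cv2.convexHull(q.reshape(-1,1,2)),4,True); print('pad',st[i,4],np.round(c[i]),r.reshape(-1,2).tolist())
```

```text
8.35 [581.37856041  27.46498896 170.60264406] [ 3.14144175e+00  1.57237036e-03 -2.54015398e-01] 43.02009123931435 [-1.22533999 -0.43096428 -2.2599566 ] 34.99951779842377
pad 1451 [242.  90.] [[253, 125], [234, 126], [231, 54], [251, 56]]
pad 102 [291.  90.] [[291, 125], [291, 54]]
```

View pics/w4.png

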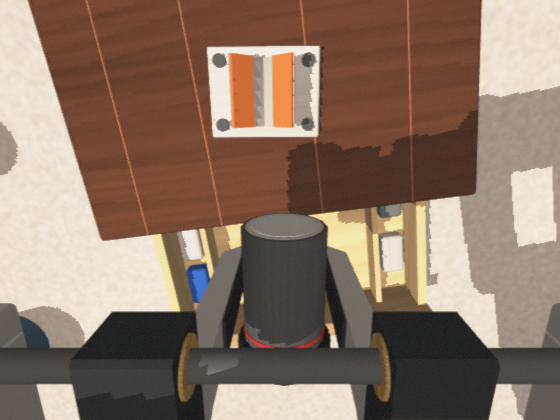

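The V-block is seen square on: pads spanning cols 230–296, rows 53–127, screws near (219,60), (308,60), (223,125), (307,125). The barrel is held level and straight between the fingers.

Run:
```python
from h import *
d=shot('wrist'); s=get_state(); im=d['img'];hsv=cv2.cvtColor(im,cv2.COLOR_RGB2HSV)
m=cv2.inRange(hsv,(4,170,110),(19,255,255));m[150:]=0
def be(r):
    c=np.flatnonzero(m[r,200:330])+200; return c.min()-.5,c.max()+.5
sub=np.argwhere(m[:,220:305]);print(sub[:,0].min(),sub[:,0].max())
for z in(124,127,129):
    M=[]
    for r in range(62,120,4):
        a,b=be(r);A,B=onz(d,a,r,z),onz(d,b,r,z);M.append(np.r_[(A+B)/2,np.linalg.norm(A-B)])
    M=np.array(M);p=np.polyfit(M[:,0],M[:,1],1);print(z,'yaw',np.arctan(p[0]),'y at x=675',np.polyval(p,675),'w',M[:,3].mean())
g=cv2.cvtColor(im,cv2.COLOR_RGB2GRAY)
blob=cv2.inRange(g,0,110);S=[]
for u,v in[(219,60),(308,60),(223,125),(307,125)]:
    w=blob[v-10:v+11,u-10:u+11];n,l,st,c=cv2.connectedComponentsWithStats(w);k=l[10,10];S.append(onz(d,u-10+c[k][0],v-10+c[k][1],103));print(k,st[k],c[k])
S=np.array(S);print(S.round(1),S.mean(0))
# whitish flange outline at z=100
fl=cv2.inRange(hsv,(0,0,120),(180,60,255))|m;fl[145:]=0;fl[:,:190]=0;fl[:,340:]=0;fl=cv2.morphologyEx(fl,cv2.MORPH_CLOSE,np.ones((15,15)))
cs=max(cv2.findContours(fl,0,2)[0],key=cv2.contourArea);r=cv2.minAreaRect(cs);print(r)
bx=np.array([onz(d,*p,100) for p in cv2.boxPoints(r)]);print(bx.round(1),bx.mean(0))
print('v pred',proj(d,(675.4,18.4,103)))
# barrel end center: end face of tube
R=cv2.Rodrigues(np.array([0,0,s['tool_rot'][2]]))[0];t=s['position']
for x in(31,-31):
  for y in(-22,22): print(x,y,proj(d,t+R@np.array([x,y,0])+[0,0,19]))
print('top far',proj(d,t+R@np.array([31,0,0])+[0,0,41]),t)
```

```text
54 126
124 yaw -0.2506430562286246 y at x=675 18.319134634039955 w 37.47923636761599
127 yaw -0.2506430562286258 y at x=675 18.126217217861523 w 36.980290831482904
129 yaw -0.25064305622862476 y at x=675 17.99760560707611 w 36.64766047406083
1 [  5   5  12  13 106] [10.48113208 10.54716981]
1 [  4   4  13  14 135] [9.51851852 9.88888889]
1 [ 5  5 11 10 73] [10.24657534  9.26027397]
1 [  4   3  12  12 107] [9.88785047 8.57009346]
[[702.9  41.  103. ]
 [688.5 -15.9 103. ]
 [662.9  51.  103. ]
 [648.6  -5.9 103. ]] [675.73176204  17.58047706 103.        ]
((263.0, 91.5), (91.0, 112.0), 90.0)
[[714.   46.8 100. ]
 [695.2 -25.5 100. ]
 [637.2 -12.2 100. ]
 [657.4  65.5 100. ]] [675.9469459   18.62399776 100.        ]
v pred (np.float64(263.26310424096823), np.float64(93.68868154049024))
31 -22 (np.float64(330.07358372174355), np.float64(219.69553543072257))
31 22 (np.float64(240.679175642791), np.float64(219.6993350081792))
-31 -22 (np.float64(325.675196692519), np.float64(327.933514781487))
-31 22 (np.float64(244.84728614254237), np.float64(327.9143020853412))
top far (np.float64(285.55416023283885), np.float64(235.6800708510347)) [581.52708982  27.42999757 170.87969805]
```

carry_out([
  [[0,0,0,1,0,0,-1],[0,0,0,2,-0.4,0,-1],[0,0,0,2,-0.5,0,-1],[0,0,0,2,-0.5,0,-1],[0,0,0,1.6,-0.05,0,-1],[0,0,0,0.75,0,0.5,-1],[0,0,0,0,0,1.5,-1],[0,0,0,0,0,1,-1],[0,0,0,0,0,0.5,-1],[0,0,0,0,0,0,-1],[0,0,0,0,0,0,-1]],
])

```text
time_s: 9.5
position: [675.6, 18.0, 136.4]
tool_rot: [-3.142, 0.0, -0.255]
ft_force: [0.2, 0.1, -1.3]
opening: 43.1
grasp_force: 35.0
```

Run:
```python
from h import *
d=shot('wrist'); e=shot('side'); s=[get_state() for _ in range(1)][0]; print(s['time_s'],s['position'],s['tool_rot'],s['ft_force'],s['moment'])
u,v=proj(e,(675.6,18,140)); u,v=int(u),int(v); print(u,v)
a=cv2.resize(e['img'][max(v-60,0):v+60,u-80:u+80],None,fx=3,fy=3); b=cv2.resize(d['img'][120:345,160:410],(400,360))
cv2.imwrite('pics/w5.png',np.hstack([cv2.resize(a,(400,360)),b])[:,:,::-1])
```

```text
9.6 [676.34942261  17.81686046 137.34046949] [-3.14137000e+00 -1.41869980e-03 -2.55104136e-01] [ 0.70902369  0.25665605 -1.44744756] [0.09699935 0.04727547 0.00930593]
317 193
```

View pics/w5.png

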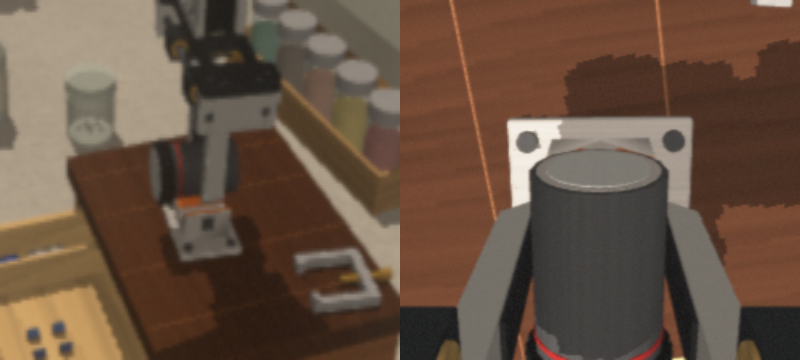

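The tube (centre col 599) is centred between the screws (528 and 674). The ring is outside the groove. Lowering gently.

carry_out([
  [[0,0,0,0,0,0.4,-1],[0,0,0,0,0,0.3,-1],[0,0,0,0,0,0.2,-1],[0,0,0,0,0,0.1,-1],[0,0,0,0,0,0,-1],[0,0,0,0,0,0,-1]],
])

```text
time_s: 10.2
position: [676.0, 17.8, 126.4]
tool_rot: [3.142, -0.0, -0.255]
ft_force: [0.1, 0.4, -2.4]
opening: 43.6
grasp_force: 35.0
```

carry_out([
  [[0,0,0,0,0,0.08,-1],[0,0,0,0,0,0.08,-1],[0,0,0,0,0,0.05,-1],[0,0,0,0,0,0,-1],[0,0,0,0,0,0,-1]],
])

```text
time_s: 10.7
position: [676.0, 17.8, 124.3]
tool_rot: [-3.142, 0.0, -0.255]
ft_force: [0.8, -0.3, -1.4]
opening: 43.3
grasp_force: 35.0
```

carry_out([
  [[0,0,0,0,0,0.05,-1],[0,0,0,0,0,0.05,-1],[0,0,0,0,0,0,-1],[0,0,0,0,0,0,-1]],
])

```text
time_s: 11.1
position: [676.0, 17.7, 123.4]
tool_rot: [3.141, -0.0, -0.255]
ft_force: [-0.2, -0.1, -1.9]
opening: 43.6
grasp_force: 35.0
```

carry_out([
  [[0,0,0,0,0,0.05,-1],[0,0,0,0,0,0,-1],[0,0,0,0,0,0,-1]],
])

```text
time_s: 11.4
position: [676.1, 17.5, 123.2]
tool_rot: [3.141, -0.0, -0.255]
ft_force: [-1.0, -1.4, -0.0]
opening: 43.3
grasp_force: 35.0
```

carry_out([
  [[0,0,0,0,0.03,0.05,-1],[0,0,0,0,0,0,-1],[0,0,0,0,0,0,-1]],
])

```text
time_s: 11.7
position: [676.2, 17.2, 122.8]
tool_rot: [3.141, -0.001, -0.255]
ft_force: [-0.7, -3.0, 1.9]
opening: 43.6
grasp_force: 35.0
```

```bash
cat > st.py <<'E'
from h import *
s=get_state();y=s['tool_rot'][2];f=s['ft_force'];x=np.array([np.cos(y),np.sin(y),0]);t=np.array([np.sin(y),-np.cos(y),0]);m=s['moment']
print(s['time_s'],s['position'].round(2),s['tool_rot'].round(4),'f tx,ty,up',round(f@x,2),round(f@t,2),round(f[2],2),'m',round(m@x,3),round(m@t,3),round(m[2],3),s['grasp_force'],s['opening'])
E
python3 st.py
```

```text
11.7 [676.2   17.2  122.84] [ 3.1414e+00 -9.0000e-04 -2.5530e-01] f tx,ty,up 0.1 3.07 1.9 m -0.192 -0.22 0.041 35.000624656677246 43.62371480513748
```

Only the +y pad is touching, so I'll shift along tool +y.

carry_out([
  [[0,0,0,0,0.05,0,-1],[0,0,0,0,0.05,0.03,-1],[0,0,0,0,0,0.03,-1],[0,0,0,0,0,0,-1],[0,0,0,0,0,0,-1]],
])

```text
time_s: 12.2
position: [676.1, 17.0, 122.6]
tool_rot: [-3.141, -0.001, -0.255]
ft_force: [-0.6, 1.6, 5.3]
opening: 43.3
grasp_force: 35.0
```

```bash
python3 st.py
```

```text
12.2 [676.12  16.97 122.57] [-3.1408e+00 -1.0000e-03 -2.5500e-01] f tx,ty,up -0.98 -1.38 5.27 m 0.193 -0.38 0.054 35.00165641307831 43.31276403164997
```

carry_out([
  [[0,0,0,0,-0.02,0.05,-1],[0,0,0,0,0,0.05,-1],[0,0,0,0,0,0,-1],[0,0,0,0,0,0,-1],[0,0,0,0,0,0,-1]],
])

```text
time_s: 12.7
position: [676.2, 17.0, 122.5]
tool_rot: [-3.141, -0.001, -0.255]
ft_force: [-2.1, 0.2, 8.4]
opening: 43.7
grasp_force: 35.0
```

```bash
python3 st.py
```

```text
12.7 [676.18  16.99 122.52] [-3.1412e+00 -1.3000e-03 -2.5480e-01] f tx,ty,up -2.12 0.36 8.37 m -0.001 -0.631 0.096 35.00309228897095 43.69469044247197
```

Lateral balance is good. The moment suggests the ring end is loaded more, so I'll trim pitch slightly.

carry_out([
  [[0,-0.008,0,-0.03,0,0,-1],[0,0,0,0,0,0,-1],[0,0,0,0,0,0,-1],[0,0,0,0,0,0,-1]],
])

```text
time_s: 13.1
position: [676.1, 17.0, 122.5]
tool_rot: [-3.141, 0.006, -0.255]
ft_force: [-1.3, 0.5, 8.4]
opening: 43.4
grasp_force: 35.0
```

```bash
python3 st.py
```

```text
13.1 [676.09  16.97 122.5 ] [-3.1411  0.0062 -0.2549] f tx,ty,up -1.38 -0.15 8.45 m 0.009 -0.533 0.066 35.00378608703613 43.38088979751062
```

carry_out([
  [[0,0,0,-0.04,0,0.05,-1],[0,0,0,-0.02,0,0.05,-1],[0,0,0,0,0,0.05,-1],[0,0,0,0,0,0,-1],[0,0,0,0,0,0,-1],[0,0,0,0,0,0,-1]],
])

```text
time_s: 13.7
position: [676.1, 17.0, 122.4]
tool_rot: [-3.141, 0.005, -0.255]
ft_force: [-4.4, 1.0, 11.5]
opening: 43.5
grasp_force: 35.0
```

```bash
python3 st.py
```

```text
13.7 [676.11  17.01 122.44] [-3.1411  0.0045 -0.2548] f tx,ty,up -4.47 0.12 11.52 m 0.03 -0.741 0.092 35.00472843647003 43.48641369005366
```

carry_out([
  [[0,0,0,-0.06,0,0.05,-1],[0,0,0,-0.06,0,0.05,-1],[0,0,0,0,0,0,-1],[0,0,0,0,0,0,-1],[0,0,0,0,0,0,-1]],
])

```text
time_s: 14.2
position: [676.1, 17.0, 122.5]
tool_rot: [-3.141, 0.002, -0.255]
ft_force: [-1.9, 0.6, 13.4]
opening: 43.7
grasp_force: 35.0
```

```bash
python3 st.py
```

```text
14.2 [676.14  17.   122.48] [-3.1408e+00  1.5000e-03 -2.5490e-01] f tx,ty,up -1.96 -0.14 13.37 m -0.035 -0.484 -0.001 35.00534534454346 43.733110865534506
```

carry_out([
  [[0,0,0,-0.06,0,0.05,-1],[0,0,0,-0.06,0,0.04,-1],[0,0,0,0,0,0,-1],[0,0,0,0,0,0,-1],[0,0,0,0,0,0,-1]],
])

```text
time_s: 14.7
position: [676.1, 17.0, 122.4]
tool_rot: [-3.141, -0.001, -0.255]
ft_force: [-0.5, 0.1, 14.0]
opening: 43.1
grasp_force: 35.0
```

```bash
python3 st.py
```

```text
14.7 [676.11  17.03 122.4 ] [-3.1406e+00 -1.2000e-03 -2.5500e-01] f tx,ty,up -0.51 0.03 14.02 m -0.019 -0.285 0.099 35.00580310821533 43.13676833142836
```

carry_out([
  [[0,0,0,-0.03,0,0.05,-1],[0,0,0,-0.03,0,0.04,-1],[0,0,0,0,0,0,-1],[0,0,0,0,0,0,-1],[0,0,0,0,0,0,-1],[0,0,0,0,0,0,-1]],
])

```text
time_s: 15.3
position: [676.2, 17.0, 122.4]
tool_rot: [-3.141, -0.003, -0.255]
ft_force: [-0.4, -0.2, 16.5]
opening: 42.8
grasp_force: 35.0
```

```bash
python3 st.py
python3 - <<'E'
from h import *
d=shot('wrist'); e=shot('side')
u,v=proj(e,(675.6,18,140)); u,v=int(u),int(v)
a=e['img'][v-45:v+45,u-50:u+50]; b=cv2.resize(d['img'][120:345,160:410],(400,360))
cv2.imwrite('pics/w6.png',np.hstack([cv2.resize(a,(400,360),interpolation=2),b])[:,:,::-1])
for i in range(3): shot('wrist'); s=get_state(); print(s['ft_force'].round(1))
E
```

```text
15.3 [676.15  16.99 122.42] [-3.1406e+00 -2.8000e-03 -2.5500e-01] f tx,ty,up -0.38 0.27 16.45 m -0.064 -0.269 0.048 35.006364583969116 42.76717123219574
[-0.2 -0.8 16.9]
[-0.3 -1.  16.1]
[-1.4 -0.5 16. ]
```

View pics/w6.png

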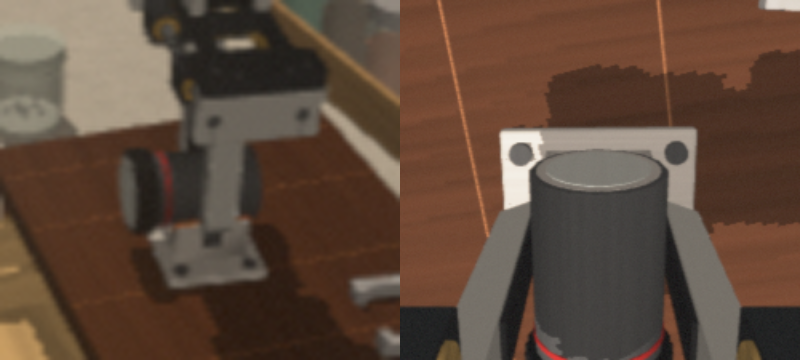

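The tube is seated centrally in the groove with the ring clear on the near side. Steady push is about 16.5 N with almost no side force.

```bash
python3 -c "
from h import *
print(finish_job())"
```

```text
the job is handed in; nothing more can be done
None
```

I handed the job in with the barrel seated in the V-block and the gripper still pressing it down at about 16.5 N, with almost no sideways force (under about 1.5 N); the ring is clear beyond the robot-side end of the groove, and the job took about 15 s.

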